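Slide a specimen case over the rim of the spill tray, under the reader arch

TASK

Clear the pot off the paper pad: stand it upright in the other half of the spill tray, beside the tube rack. Then tip the end of the black specimen case that faces the tray up over the tray's raised rim while its other end still stands on the table, and slide it on under the arch until it lies flat and square on the pad, wholly inside the tray, and let go. Never pick the case up bodily or tip it steeply, do not knock the pot over, and leave the rack and everything else where it stands.

Things in the scene. Friction and masses are not known exactly. Their poses are not given: they have to be found in the camera images.
- tray_center (a point): Grey spill tray, fixed, left or right of the robot (case on the other side). Point: middle of its inner floor, 3 mm above the table; z up, y along its lanes. Inside 290 mm (x) by 220 mm (y); all round a rounded rim 12 mm thick, its top 22 mm above the table. Two lanes along y with centre lines at x = +73 and -73 mm: one holds the tube rack, the other the paper pad.
- arch (a point): Fixed reader arch across the tray (along x) over its middle, y = 0. Point: middle of the underside of its white beam, 150 mm above the table; axes as the tray's. The beam is 16 mm wide in y, its top at 175 mm; aluminium uprights stand just outside the tray's rim. The case with its handles passes under it; a gripper does not.
- pad_center (a point): Paper pad, 130 mm (x) by 206 mm (y), 1 mm thick, on the tray floor in the free lane, its middle under the arch; axes as the tray's. Point: its centre at tray floor height. The case must end on it, long side along y, either way round. Which lane it is in changes from start to start.
- case_center (a point): Closed black specimen case with aluminium edges, 100 mm (x) by 190 mm (y, its long way) by 62 mm high, about 0.5 to 0.85 kg, loose on the table. The point is the centre of this box, 31 mm above its underside. On its lid stand two steel bail handles, one at each end. Too wide to grip across.
- handle_a (a point): Middle of the grip bar of the handle at the case's +y end: a round bar 10 mm thick along the case's x, 84 mm from the middle of the case, 30 mm above the lid (92 mm above the underside), with about 74 mm clear between its two uprights; the bar can turn in the fingers as the case tips. Axes as the case's.
- handle_b (a point): The same at the case's -y end.
- end_a (a point): Middle of the bottom edge of the case's +y end face (95 mm from the middle of the case, on its underside).
- end_b (a point): Middle of the bottom edge of the case's -y end face.
- pot_center (a point): White round lidded pot, 56 mm across and 75 mm high, 0.12 kg, loose. It starts upright on the pad, towards the tray's +y end, clear of the arch. The point is its centre, half-way up. In the rack's lane the room at the same distance along y from the arch (about 70 mm) is free.
- pot: The same pot; origin at the centre of its underside.
- case: The same case; origin at the centre of its underside.
- rack: White tube rack with tubes, 100 mm (x) by 80 mm (y) by 84 mm high, loose, in the other lane of the tray, towards the tray's -y end (about 55 mm from the middle); origin at the centre of its underside. To be left alone.
- sanitiser: Bystander: bottle 56 mm across, 130 mm high, left of the working area, origin under its centre. Leave alone.
- dish: Bystander: steel bowl 100 mm across, 45 mm high, beyond the working area. Leave alone.
- reagent: Bystander: bottle 60 mm across, 110 mm high, right of the working area. Leave alone.
- spare_pot: Bystander: a second pot like the first, on the table beyond the working area. Leave alone.
- cool_box: Bystander: grey box 160 x 110 x 100 mm far to the left. Leave alone.
- supply_bin: Bystander: open grey bin 150 x 110 x 60 mm far to the right. Leave alone.

How it is judged (in metres and radians):
On the way, in this order (a step that is already met when the one before it is completed fails the run):
1. the pot stands upright and released in the other half of the tray ((x of pot_center in the frame of pad_center above 0.085 m or x of pot_center in the frame of pad_center below -0.085 m) and x of pot_center in the frame of tray_center between -0.125 and 0.125 m and y of pot_center in the frame of tray_center between -0.09 and 0.09 m and height (world z) of pot_center between 0.034 and 0.047 m and angle between pot_center's own z axis and vertical below 0.12 rad and contact force between the fingers and pot below 0.2 N), for 0.2 s.
2. one end of the case is up over the rim, within the tray, while its other end is still on the table (((y of end_a in the frame of tray_center between -0.108 and 0.108 m and x of end_a in the frame of tray_center between -0.145 and 0.145 m and height (world z) of end_a above 0.018 m and height (world z) of end_b below 0.01 m) or (y of end_b in the frame of tray_center between -0.108 and 0.108 m and x of end_b in the frame of tray_center between -0.145 and 0.145 m and height (world z) of end_b above 0.018 m and height (world z) of end_a below 0.01 m))), for 0.2 s.
At the end, for the whole second after the job is handed in: Case flat (0.04 rad) in the tray, centre within 21 mm of the pad's, long side within 0.12 rad of the lane, at rest, released. Pot upright (0.12 rad) on the tray floor, 85 mm or more in x from the pad's centre line, within 125 mm (x) and 90 mm (y) of the tray's middle, at rest, released (all of step 1 and horizontal distance between case_center and pad_center below 0.021 m and angle between the y axis of case and the y axis of tray_center, either way round below 0.12 rad and height (world z) of case_center between 0.028 and 0.0375 m and angle between case_center's own z axis and vertical below 0.04 rad and linear speed of each of case, pot below 0.02 m/s and contact force between the fingers and case below 0.2 N); the robot touches nothing.
It fails at once if the case is picked up bodily (both ends more than 35 mm above the table) (height (world z) of each of end_a, end_b above 0.035 m).
It fails at once if the case is tipped steeply (more than 0.42 rad) (angle between case_center's own z axis and vertical above 0.42 rad).
It fails at once if the pot is knocked over (tilted more than 0.6 rad) (angle between pot_center's own z axis and vertical above 0.6 rad).
It fails at once if the rack is moved more than 20 mm (distance of rack from where it was at the start of the episode above 0.02 m).
It fails at once if a bystander on the table is moved more than 20 mm (distance of any of sanitiser, dish, reagent, spare_pot, cool_box, supply_bin from where it was at the start of the episode above 0.02 m).
It also fails if it takes over 72 s, if anything falls off the work surface, if the arm or the gripper's body presses on something with over 40 N, if the wrist force passes 120 N, or if a joint passes its speed limit or range.

ROBOT

A 6-joint arm with a two-finger parallel gripper is mounted at the origin on the work surface. World frame = base frame: x ahead of the robot, y to its left, z up, the work surface at z = 0. Lengths are in mm, angles in rad, forces in N, time in s.
With the tool pointing down it reaches from about 350 to 1000 mm from the base axis. Payload 7.1 kg.
Tool frame: the origin (TCP) lies at the very end of the fingers, on their centre line; the grasp point (between the pads) lies 19 mm behind it; z points along the fingers, y is the direction in which the jaws open and shut (so a half turn about z gives the same grasp; the last joint's range is limited). The gripper opens to 85 mm and grips with 20 to 120 N. Pads are 22 mm wide; open, the fingers measure 114 mm over their backs; the gripper's body (76 mm by 85 mm) begins 54 mm behind the grasp point. The pads swing forward as they close: fully open they stand 13 mm farther back than shut.
Start: joints at [1.305, 0.423, 1.63, -0, 1.089, -0.019], TCP at [152.657, 606.053, 231.319] pointing down, gripper open.
Joint ranges: [-3, 3], [-0.9, 2.11], [0.09, 2.58], [-1.31, 4.45], [0.11, 2.69], [-2.54, 2.54]. Speed limits (rad/s): [2.39, 2.39, 3.01, 3.14, 3.14, 3.14].

INTERFACE

Orientations are given as a unit quaternion [w, x, y, z].
In Python, from plant import robot gives the robot as it stands.
- The arm moves only by the tool play_rows, never from a script. Its argument "plan" is one flat list of numbers, 4 for each row, row after row: the shift along the tool's x, y, z in m, then the turn about the tool's z in rad. A call has 1 to 5 rows; each row shifts and turns the commanded pose from where the row before left it, along the tool's axes as they then stand; what a row does not reach is not made up. A row lasts 1/12 s, in which the tool goes at most 41.7 mm and 7.16 degrees, less where a joint would pass 70% of its speed; a pose out of reach is approached as far as the arm can. A call with a gripper value outside its range is refused whole. "jaw" is the opening, from -1 (shut) to 1 (fully open), set as the call begins (left out, the last holds). The fingers move at their own pace and stop on an object; "squeeze" is the grip in N (left out, the last holds). Time passes only in rows, so rows that do not move let the fingers close. It gives the time, the measured TCP pose, the force and the opening at its end, in the units of the state.
- robot.observe(): the state, without advancing time (a new reading comes with each control period).
- robot.read_camera(name): name is "side" or "top"; returns a dict with "color" (420x560x3 uint8, red, green, blue), "K" (3x3 intrinsics, pixels), "R" (3x3) and "t" (3): a world point X has camera coordinates R X + t. Camera axes: x right, y down, z forward; pixel columns grow to the right and rows downward; lengths in mm; the calibration is good to about 2 mm. A picture is of the moment at which its call begins. There is no depth.
- robot.close_job(): hands the job in, once; it reports no verdict.
Trained networks look in a picture, given as the dict that the camera call returned (one of the last four; its "shot" number tells which), for a name from the list of things; names that differ only in an ending like _2 or _b are one class to them, and where a whole thing is asked for, a point or a joint stands for the part that bears it (a point fixed in the world has none). Each returns a list of dicts, best first, with "conf" (0 to 1); they miss things now and then, are a little off and sometimes report something else, mostly with a low value. They report only what shows in the picture. A call takes as long as a camera call.
- robot.spot_in(thing, picture): "position" ([x, y, z] in mm, in world coordinates, good to about 4 mm: the middle of the surface that is visible of it).
- robot.tip_of(thing, picture): "position" ([x, y, z] in mm, in world coordinates, good to about 4 mm: a listed point, or the origin of a listed thing).
The state is a dict: "t": time; "joint_pos": joint angles; "qd": joint speeds; "joint_torque": joint torques, N m; "position": TCP position; "ee_rot": TCP orientation; "ft_force": force on the tool from outside, world axes, zero at the start; "torque": the same for the moment, N m; "opening": finger opening in mm.
Only numpy, scipy, OpenCV 4.12 (cv2) and the standard library are available. Lean on these libraries where they do the work, as an engineer would, in place of code of your own. Each camera call takes 0.05 s, during which the arm holds its last target.

## Working session

There is one attempt and no reset: what is moved stays moved. The work goes in short steps, Python scripts to look and compute and a tool call to move; the robot and the scene stay as the last step left them, time stands still between calls to the robot, and variables do not carry over. Pictures are saved under pics/ and viewed, and the job is handed in when it is done.

Besides the shell and the picture viewer there is one more tool, called as name(argument=value, ...), one argument or row to a line, values as JSON. play_rows: Moves the arm, as the interface text tells. Its arguments: {"type":"object","properties":{"plan":{"type":"array"},"jaw":{"type":"number"},"squeeze":{"type":"number"}},"required":["plan"]}

```bash
ls; mkdir -p pics; cat > h.py <<'E'
import numpy as np, cv2
from plant import robot
def shot(n,name):
    p=robot.read_camera(n); cv2.imwrite('pics/'+name+'.png',p['color'][:,:,::-1]); return p
E
python3 - <<'E'
from h import *
s=robot.observe(); print(s['t'],s['position'],s['ee_rot'],s['opening'])
for n in ('top','side'):
    p=shot(n,n+'0')
    for th in ['tray_center','arch','pad_center','case_center','handle_a','handle_b','end_a','end_b','pot_center','rack']:
        r=robot.tip_of(th,p)
        print(n,th,[(np.round(q['position']).tolist(),round(q['conf'],2)) for q in r[:3]])
print(robot.observe()['t'])
E
```

```text
pics
0.0 [152.51143221 605.51140368 230.50383236] [-1.07642377e-04  1.23076258e-01  9.92396875e-01 -8.15495337e-04] 85.22061623464407
top tray_center [([539.0, 184.0, 3.0], 0.86)]
top arch [([533.0, 178.0, 150.0], 0.86)]
top pad_center [([610.0, 174.0, 2.0], 0.64)]
top case_center [([564.0, -187.0, 34.0], 0.87), ([537.0, 185.0, 4.0], 0.16)]
top handle_a [([550.0, -265.0, 95.0], 0.96), ([587.0, -103.0, 91.0], 0.71)]
top handle_b [([550.0, -265.0, 95.0], 0.96), ([587.0, -103.0, 91.0], 0.71)]
top end_a [([545.0, -277.0, 4.0], 0.82), ([583.0, -90.0, -5.0], 0.81)]
top end_b [([545.0, -277.0, 4.0], 0.82), ([583.0, -90.0, -5.0], 0.81)]
top pot_center [([602.0, 249.0, 43.0], 0.46), ([547.0, -278.0, 2.0], 0.31), ([506.0, 597.0, 1.0], 0.19)]
top rack [([464.0, 127.0, -1.0], 0.87)]
side tray_center [([538.0, 181.0, 3.0], 0.72)]
side arch [([540.0, 180.0, 148.0], 0.55), ([551.0, -266.0, 95.0], 0.45)]
side pad_center [([612.0, 179.0, 3.0], 0.71), ([477.0, -403.0, 3.0], 0.36)]
side case_center [([568.0, -187.0, 28.0], 0.87)]
side handle_a [([551.0, -267.0, 95.0], 0.93), ([578.0, -105.0, 94.0], 0.76)]
side handle_b [([551.0, -267.0, 95.0], 0.93), ([578.0, -105.0, 94.0], 0.76)]
side end_a [([545.0, -278.0, 3.0], 0.86)]
side end_b [([545.0, -278.0, 3.0], 0.86)]
side pot_center [([600.0, 246.0, 39.0], 0.78)]
side rack [([459.0, 126.0, 4.0], 0.82)]
1.1
```

View pics/top0.png

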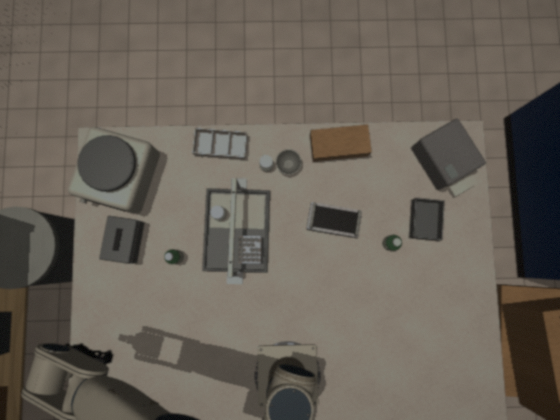

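View pics/side0.png

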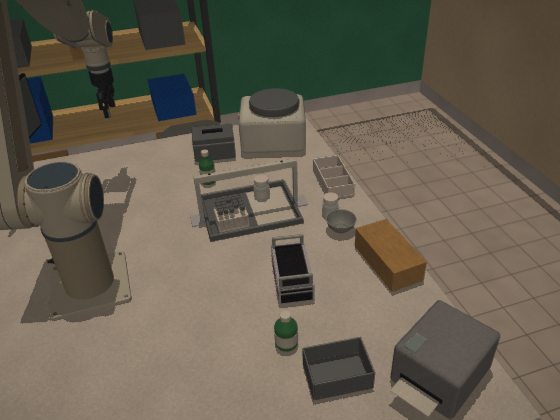

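Top view: tray at about (236,230) with arch across it, pot (218,212) on the pad in the far lane, rack (250,250), case (333,220). The networks agree with the picture. Next I refine the yaw of tray and case.

```bash
python3 - <<'E'
from h import *
acc={}
for k in range(3):
  for n in ('top','side'):
    p=shot(n,f'{n}1_{k}')
    for th in ['tray_center','arch','pad_center','case_center','handle_a','end_a','pot_center','rack']:
        for q in robot.tip_of(th,p):
            if q['conf']>.4: acc.setdefault(th,[]).append((n[0],*np.round(q['position'],0).astype(int).tolist()))
for t in acc: print(t,acc[t])
import pickle
for n in('top','side'):
    p=robot.read_camera(n); pickle.dump(p,open(n+'.pkl','wb'))
    K,R,t=map(np.array,(p['K'],p['R'],p['t'])); print(n,K.round(1).tolist(),R.round(3).tolist(),t.round(0))
    img=p['color'][:,:,::-1].copy()
    s=4; 
    def pr(X):
        c=R@np.array(X,float)+t.ravel(); u=K@c; return u[:2]/u[2]
    big=cv2.resize(img,None,fx=s,fy=s,interpolation=cv2.INTER_CUBIC)
    big=np.clip(big*1.5,0,255).astype(np.uint8)
    def poly(c,yaw,hx,hy,z,col):
        a=np.array([[np.cos(yaw),-np.sin(yaw)],[np.sin(yaw),np.cos(yaw)]])
        P=[pr([*(np.array(c)+a@np.array(v)),z]) for v in((-hx,-hy),(hx,-hy),(hx,hy),(-hx,hy))]
        cv2.polylines(big,[np.round((np.array(P)+.5)*s).astype(int)],True,col,1)
    poly((538.5,182),0,157,122,22,(0,255,0)); poly((538.5,182),0,145,110,3,(255,255,0))
    poly((538.5,182),-.03,157,122,22,(0,0,255))
    poly((565.5,-187),-.2,50,95,62,(0,255,0)); poly((565.5,-187),-.2,50,95,0,(0,255,255))
    m=[np.array(pr(c))*s for c in((540,180,50),(565,-190,40))]
    for i,c in enumerate(m):
        x,y=int(c[0]),int(c[1]); x=max(x,300);y=max(y,300)
        cv2.imwrite(f'pics/crop_{n}{i}.png',big[y-260:y+260,x-280:x+280])
E
```

```text
tray_center [('t', 536, 184, 4), ('s', 535, 179, 3), ('t', 536, 189, 4), ('s', 537, 181, 6), ('t', 537, 188, 2), ('s', 538, 175, 6), ('s', 609, 178, 4)]
arch [('t', 534, 179, 154), ('t', 463, 126, -1), ('t', 561, -539, 0), ('s', 539, 183, 150), ('t', 534, 179, 149), ('s', 541, 180, 152), ('t', 536, 179, 153), ('s', 543, 183, 148)]
case_center [('t', 562, -186, 32), ('s', 579, -105, 91), ('t', 565, -185, 34), ('s', 563, -185, 27), ('t', 567, -187, 32), ('s', 565, -182, 28)]
handle_a [('t', 588, -103, 92), ('t', 552, -265, 95), ('t', 561, -537, -1), ('s', 578, -106, 93), ('s', 549, -268, 95), ('t', 549, -266, 95), ('s', 551, -266, 95), ('s', 579, -105, 93), ('t', 585, -105, 93), ('t', 550, -266, 94), ('s', 578, -107, 93), ('s', 553, -267, 96)]
end_a [('t', 581, -92, -2), ('t', 547, -278, 4), ('s', 546, -275, 2), ('t', 546, -278, 3), ('t', 582, -90, -4), ('s', 543, -277, 4), ('s', 536, 180, 6), ('s', 442, 412, 2), ('t', 548, -279, 2), ('t', 579, -90, -3), ('s', 543, -280, 4)]
pot_center [('t', 601, 245, 42), ('s', 598, 247, 37), ('t', 599, 247, 43), ('s', 600, 245, 39), ('t', 598, 244, 42)]
rack [('t', 464, 129, 2), ('t', 478, -401, -1), ('s', 460, 131, 2), ('t', 462, 127, 0), ('s', 460, 132, 3), ('t', 465, 124, 0), ('s', 458, 130, 5)]
pad_center [('s', 609, 180, 0), ('t', 606, 176, -1), ('s', 609, 181, 0), ('t', 609, 175, 3), ('s', 610, 183, 2)]
top [[446.7, 0.0, 285.7], [0.0, 446.7, 203.5], [0.0, 0.0, 1.0]] [[-0.023, -1.0, 0.013], [-0.992, 0.021, -0.127], [0.126, -0.016, -0.992]] [   5.  630. 1641.]
side [[544.2, 0.0, 293.4], [0.0, 544.2, 207.7], [0.0, 0.0, 1.0]] [[0.945, -0.328, -0.021], [-0.214, -0.564, -0.797], [0.249, 0.758, -0.603]] [-601.  227. 1605.]
```

```bash
cd pics; python3 -c "
import cv2,numpy as np
a=np.hstack([cv2.imread('crop_top0.png'),cv2.imread('crop_side0.png')]);cv2.imwrite('c0.png',cv2.resize(a,None,fx=.714,fy=.714))
a=np.hstack([cv2.imread('crop_top1.png'),cv2.imread('crop_side1.png')]);cv2.imwrite('c1.png',cv2.resize(a,None,fx=.714,fy=.714))"
```

```text
(no output)
```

View pics/c0.png

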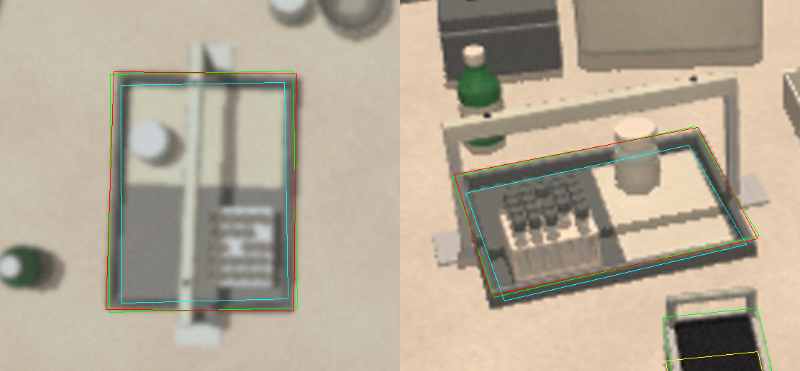

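View pics/c1.png

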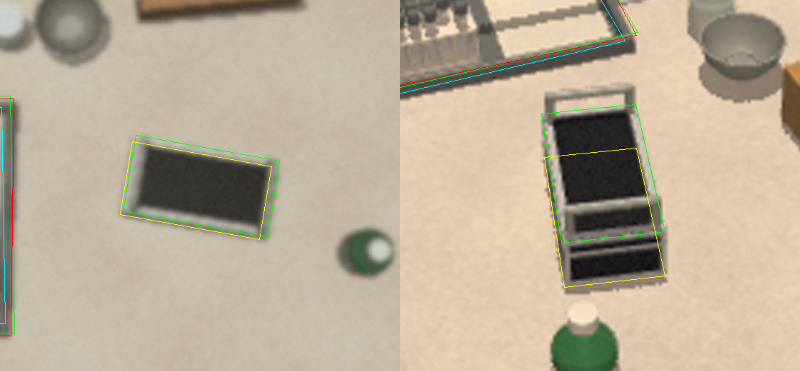

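```bash
cat > fit.py <<'E'
import pickle,numpy as np,cv2
from scipy.optimize import minimize
def mk(p):
    K,R,t=map(np.array,(p['K'],p['R'],p['t'])); t=t.ravel()
    def pr(X):
        c=np.atleast_2d(X)@R.T+t; u=c@K.T; return u[:,:2]/u[:,2:]
    return pr
def rect(x,y,yaw,hx,hy,z,n=60,off=0):
    s=np.linspace(-.92,.92,n); hx0,hy0=hx+off,hy+off
    L=np.concatenate([np.c_[s*hx,0*s+hy0],np.c_[s*hx,0*s-hy0],np.c_[0*s+hx0,s*hy],np.c_[0*s-hx0,s*hy]])
    c,sn=np.cos(yaw),np.sin(yaw)
    return np.c_[x+L[:,0]*c-L[:,1]*sn,y+L[:,0]*sn+L[:,1]*c,0*L[:,0]+z]
def samp(g,uv): return cv2.remap(g,uv[:,0].astype(np.float32)[:,None],uv[:,1].astype(np.float32)[:,None],cv2.INTER_LINEAR)[:,0]
if __name__=='__main__':
    P={n:pickle.load(open(n+'.pkl','rb')) for n in('top','side')}
    for names in (('top',),('side',),('top','side')):
        G=[(cv2.GaussianBlur(P[n]['color'].mean(2).astype(np.float32),(0,0),.7),mk(P[n])) for n in names]
        def cost(v):
            tot=0
            for g,pr in G:
                tot-= np.mean(samp(g,pr(rect(*v,157,122,14,off=8)))-samp(g,pr(rect(*v,157,122,20,off=-5))))
            return tot
        best=min((minimize(cost,(538+a,182+b,y),method='Nelder-Mead',options=dict(initial_simplex=[(538+a,182+b,y),(546+a,182+b,y),(538+a,190+b,y),(538+a,182+b,y+.05)])) for y in(-.08,-.04,0,.04) for a in(-5,5) for b in(-5,5)),key=lambda r:r.fun)
        print(names,best.x,best.fun)
    # beam direction from top: bright column centroid
    g=P['top']['color'].mean(2).astype(float)
    pr=mk(P['top'])
    for x in range(420,660,20):
        ys=np.linspace(150,210,121); v=samp(g.astype(np.float32),pr(np.c_[0*ys+x,ys,0*ys+175])); 
        print(x, ys[np.argmax(np.convolve(v,np.ones(33)/33,'same')[20:-20])+20].round(1),end='; ')
E
python3 fit.py
```

```text
('top',) [ 5.36710221e+02  1.78293697e+02 -5.24568076e-02] -42.89527893066406
('side',) [ 5.33635516e+02  1.61617463e+02 -3.61534756e-02] -42.97560501098633
('top', 'side') [ 5.35508089e+02  1.74465486e+02 -4.37859151e-02] -65.37236022949219
420 188.5; 440 186.0; 460 185.0; 480 184.5; 500 183.5; 520 182.0; 540 186.0; 560 184.5; 580 160.0; 600 181.5; 620 200.0; 640 181.5;
```

play_rows(
  plan=[0,0,0,0.124,0,0,0,0.124,0,0,0,0.124,0,0,0,0.124,0,0,0,0.124],
  jaw=1,
  squeeze=30,
)

```text
t: 4.32
position: [152.6, 606.1, 231.3]
ee_rot: [-0.0, 0.423, 0.906, 0.0]
ft_force: [0.0, 0.7, 0.8]
opening: 85.4
```

play_rows(
  plan=[0,0,0,0.124,0,0,0,0.124,0,0,0,0.124,0,0,0,0.124,0,0,0,0.124],
)

```text
t: 4.73
position: [152.7, 606.1, 231.3]
ee_rot: [-0.0, 0.679, 0.734, 0.0]
ft_force: [0.8, 0.1, -0.2]
opening: 85.5
```

play_rows(
  plan=[0,0,0,0.12,0,0,0,0],
)

```text
t: 4.9
position: [152.6, 606.0, 231.3]
ee_rot: [-0.0, 0.721, 0.693, -0.0]
ft_force: [0.3, 0.5, -0.2]
opening: 85.3
```

```bash
cat >> h.py <<'E'
from scipy.spatial.transform import Rotation as Ro
def st():
    s=robot.observe(); w,x,y,z=s['ee_rot']; R=Ro.from_quat([x,y,z,w]).as_matrix()
    return s,np.array(s['position']),R
def goto(x,y,z):
    s,p,R=st(); d=R.T@(np.array([x,y,z])-p)
    print('t %.2f'%s['t'],'pos',p.round(1),'psi %.3f'%np.arctan2(R[1,1],R[0,1]),'tilt %.3f'%np.arccos(-R[2,2]),'open %.1f'%s['opening'],'F',np.round(s['ft_force'],1),'| tool delta',d.round(1), 'rows %.1f'%(np.linalg.norm(d)/41))
E
python3 -c "
from h import *
goto(600,246,231)"
```

```text
t 4.90 pos [152.6 606.  231.3] psi -0.040 tilt 0.000 open 85.3 F [ 0.3  0.5 -0.2] | tool delta [-3.417e+02  4.615e+02  3.000e-01] rows 14.0
```

play_rows(
  plan=[-0.0228,0.0308,0,0,-0.0228,0.0308,0,0,-0.0228,0.0308,0,0,-0.0228,0.0308,0,0,-0.0228,0.0308,0,0],
)

```text
t: 5.32
position: [303.5, 485.4, 231.4]
ee_rot: [-0.0, 0.718, 0.696, 0.0]
ft_force: [0.3, -0.5, -0.6]
opening: 85.5
```

play_rows(
  plan=[-0.0228,0.0308,0,0,-0.0228,0.0308,0,0,-0.0228,0.0308,0,0,-0.0228,0.0308,0,0,-0.0228,0.0308,0,0],
)

```text
t: 5.73
position: [453.6, 365.7, 231.5]
ee_rot: [0.0, 0.718, 0.696, 0.0]
ft_force: [0.2, 0.3, 0.6]
opening: 85.3
```

play_rows(
  plan=[-0.0228,0.0308,0,0,-0.0228,0.0308,0,0,-0.0228,0.0308,0,0,-0.0228,0.0308,0,0,-0.0228,0.0308,0,0],
)

```text
t: 6.15
position: [603.4, 246.2, 231.4]
ee_rot: [0.0, 0.718, 0.696, 0.0]
ft_force: [0.2, 1.1, 0.5]
opening: 85.5
```

```bash
python3 -c "
from h import *
goto(600,247,38)"
```

```text
t 6.15 pos [603.4 246.2 231.4] psi -0.032 tilt 0.000 open 85.5 F [0.2 1.1 0.5] | tool delta [  0.7  -3.5 193.4] rows 4.7
```

play_rows(
  plan=[0.0005,-0.003,0.035,0,0,0,0.039,0,0,0,0.039,0,0,0,0.039,0,0,0,0.039,0],
)

```text
t: 6.57
position: [599.2, 248.0, 38.9]
ee_rot: [0.0, 0.718, 0.696, 0.0]
ft_force: [1.1, -0.4, -0.3]
opening: 85.5
```

play_rows(
  plan=[0,0,0,0,0,0,0,0,0,0,0,0,0,0,0,0,0,0,0,0],
  jaw=-1,
  squeeze=25,
)

```text
t: 6.98
position: [600.9, 249.0, 43.4]
ee_rot: [0.001, 0.719, 0.695, 0.002]
ft_force: [-0.5, 0.4, -0.1]
opening: 53.0
```

play_rows(
  plan=[0,0,0,0,0,0,0,0],
)

```text
t: 7.15
position: [599.8, 248.6, 42.0]
ee_rot: [0.0, 0.72, 0.694, 0.001]
ft_force: [-0.5, -0.1, -1.7]
opening: 53.1
```

```bash
python3 -c "
from h import *
goto(474,252,65)
p=shot('side','s2');q=shot('top','t2')
print(robot.tip_of('pot_center',p)[:2])"
```

```text
t 7.15 pos [599.8 248.6  42. ] psi -0.036 tilt 0.002 open 53.1 F [-0.5 -0.1 -1.7] | tool delta [  -1.1 -125.8  -23.3] rows 3.1
[{'position': [598.4, 242.8, 41.6], 'conf': 0.8}]
```

View pics/s2.png

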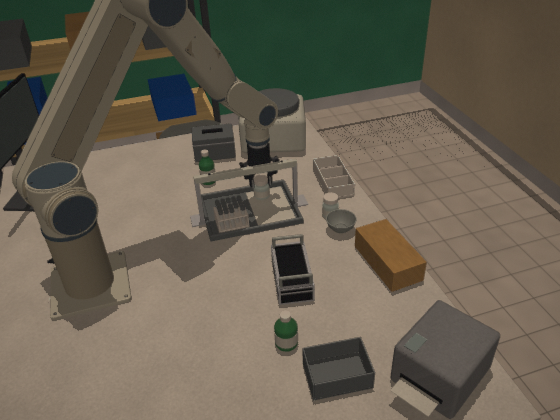

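Gripper holds the pot at around (261,185) beyond the arch. Lift slightly, carry along tool −y, lower.

play_rows(
  plan=[0,0,-0.015,0,0,0,-0.015,0,0,-0.022,0,0,0,-0.022,0,0,0,-0.022,0,0],
)

```text
t: 7.72
position: [533.1, 250.8, 72.1]
ee_rot: [0.0, 0.72, 0.694, 0.001]
ft_force: [-1.1, 0.3, -1.3]
opening: 53.0
```

play_rows(
  plan=[0,-0.022,0,0,0,-0.022,0,0,0,-0.015,0,0,0,0,0,0],
)

```text
t: 8.05
position: [471.1, 252.4, 71.3]
ee_rot: [-0.0, 0.719, 0.695, -0.001]
ft_force: [-0.4, -0.2, -1.3]
opening: 52.9
```

```bash
python3 -c "
from h import *
goto(474,252,42)
p=shot('side','s3');q=shot('top','t3')
print(robot.tip_of('pot_center',p)[:2])
print(robot.tip_of('pot_center',q)[:2])"
```

```text
t 8.05 pos [471.1 252.4  71.3] psi -0.035 tilt 0.002 open 52.9 F [-0.4 -0.2 -1.3] | tool delta [-0.3  3.  29.2] rows 0.7
[{'position': [469.0, 250.8, 66.9], 'conf': 0.76}, {'position': [565.0, -182.3, 28.3], 'conf': 0.39}]
[]
```

play_rows(
  plan=[0,0.002,0.014,0,0,0,0.01,0,0,0,0.004,0,0,0,0.002,0,0,0,0,0],
)

```text
t: 8.67
position: [476.8, 252.4, 41.5]
ee_rot: [0.0, 0.72, 0.694, -0.0]
ft_force: [-2.9, -3.0, 16.2]
opening: 52.8
```

```bash
python3 -c "
from h import *
goto(474,252,42)"
```

```text
t 8.67 pos [476.8 252.4  41.5] psi -0.036 tilt 0.000 open 52.8 F [-2.9 -3.  16.2] | tool delta [-0.5 -2.7 -0.5] rows 0.1
```

Seated (16 N). Release and rise.

play_rows(
  plan=[0,0,-0.001,0,0,0,0,0,0,0,0,0,0,0,0,0,0,0,0,0],
  jaw=1,
)

```text
t: 9.08
position: [476.1, 252.6, 41.1]
ee_rot: [-0.0, 0.72, 0.694, -0.0]
ft_force: [0.1, -0.5, 0.9]
opening: 85.2
```

play_rows(
  plan=[0,0,-0.01,0,0,0,-0.03,0,0,0,-0.04,0,0,0,-0.04,0,0,0,-0.04,0],
)

```text
t: 9.5
position: [475.6, 252.4, 203.4]
ee_rot: [-0.0, 0.72, 0.694, -0.0]
ft_force: [0.8, 0.8, -0.1]
opening: 85.2
```

```bash
python3 -c "
from h import *
goto(580,-105,220)
p=shot('side','s4');q=shot('top','t4')
for z in(p,q):
  for th in ('pot_center','rack','handle_a'): print(th,[(np.round(a['position']).tolist(),a['conf']) for a in robot.tip_of(th,z)[:2]])
"
```

```text
t 9.50 pos [475.6 252.4 203.4] psi -0.036 tilt 0.001 open 85.2 F [ 0.8  0.8 -0.1] | tool delta [-353.5  117.1  -16.5] rows 9.1
pot_center [([477.0, 250.0, 38.0], 0.7)]
rack [([461.0, 131.0, 3.0], 0.86), ([534.0, 178.0, 5.0], 0.24)]
handle_a [([580.0, -105.0, 92.0], 0.93), ([552.0, -266.0, 95.0], 0.87)]
pot_center [([564.0, -186.0, 32.0], 0.68), ([475.0, 252.0, 42.0], 0.55)]
rack [([532.0, 175.0, 152.0], 0.46)]
handle_a [([586.0, -102.0, 95.0], 0.95), ([551.0, -266.0, 94.0], 0.86)]
```

View pics/s4.png

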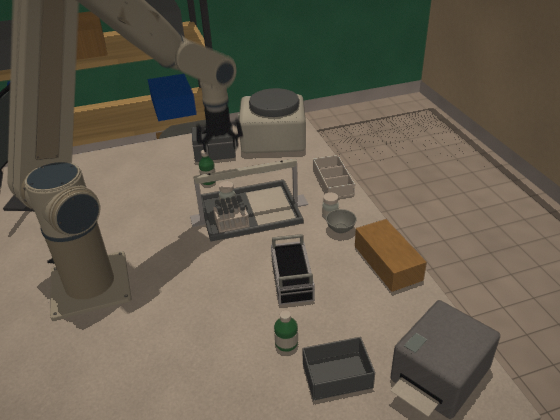

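Pot stands upright in the rack lane (about (227,188) in side view; measured (476,251,40)). Now raise and turn for the case handle.

play_rows(
  plan=[0,0,-0.03,-0.12,0,0,0,-0.12,0,0,0,-0.12,0,0,0,-0.12,0,0,0,-0.12],
)

```text
t: 10.32
position: [475.5, 252.4, 229.9]
ee_rot: [-0.001, 0.48, 0.877, -0.001]
ft_force: [-0.8, 0.3, -0.1]
opening: 85.6
```

play_rows(
  plan=[0,0,0,-0.12,0,0,0,-0.12,0,0,0,-0.12,0,0,0,-0.12,0,0,0,-0.12],
)

```text
t: 10.73
position: [475.4, 252.3, 229.7]
ee_rot: [-0.001, 0.199, 0.98, -0.001]
ft_force: [0.8, 0.1, -0.5]
opening: 85.3
```

play_rows(
  plan=[0,0,0,-0.105,0,0,0,-0.105,0,0,0,0],
)

```text
t: 10.98
position: [475.5, 252.3, 229.8]
ee_rot: [-0.001, 0.096, 0.995, -0.001]
ft_force: [0.3, 0.6, -0.5]
opening: 85.0
```

```bash
python3 -c "
from h import *
goto(582,-104,210)"
```

```text
t 10.98 pos [475.5 252.3 229.8] psi 1.378 tilt 0.003 open 85.0 F [ 0.3  0.6 -0.5] | tool delta [-173.  -329.2   20. ] rows 9.1
```

play_rows(
  plan=[-0.0173,-0.0329,0,0,-0.0173,-0.0329,0,0,-0.0173,-0.0329,0,0,-0.0173,-0.0329,0,0,-0.0173,-0.0329,0,0],
)

```text
t: 11.4
position: [528.5, 72.8, 230.4]
ee_rot: [-0.001, 0.1, 0.995, -0.0]
ft_force: [0.6, 1.7, -0.9]
opening: 85.2
```

play_rows(
  plan=[-0.0173,-0.0329,0,0,-0.0173,-0.0329,0,0,-0.0173,-0.0329,0,0,-0.0173,-0.0329,0,0,-0.0173,-0.0329,0.02,0],
)

```text
t: 11.82
position: [583.5, -105.7, 213.7]
ee_rot: [0.002, 0.1, 0.995, -0.0]
ft_force: [1.7, 0.1, 0.3]
opening: 85.6
```

```bash
python3 -c "
from h import *
goto(582,-104,75)"
```

```text
t 11.82 pos [ 583.5 -105.7  213.7] psi 1.370 tilt 0.005 open 85.6 F [1.7 0.1 0.3] | tool delta [  2.5   1.3 138.7] rows 3.4
```

play_rows(
  plan=[0,0,0.035,0,0,0,0.035,0,0,0,0.035,0,0,0,0.03,0,0,0,0,0],
)

```text
t: 12.23
position: [576.3, -102.6, 69.9]
ee_rot: [-0.006, 0.1, 0.995, 0.001]
ft_force: [-0.6, 1.3, 0.4]
opening: 85.3
```

```bash
python3 -c "
from h import *
goto(582,-104,75)
p=shot('side','s5')
c=p['color'][190:330,200:370,::-1]; cv2.imwrite('pics/s5c.png',cv2.resize(c,None,fx=4,fy=4,interpolation=cv2.INTER_CUBIC))"
```

```text
t 12.23 pos [ 576.3 -102.6   69.9] psi 1.370 tilt 0.012 open 85.3 F [-0.6  1.3  0.4] | tool delta [-5.8 -0.3 -5.2] rows 0.2
```

View pics/s5c.png

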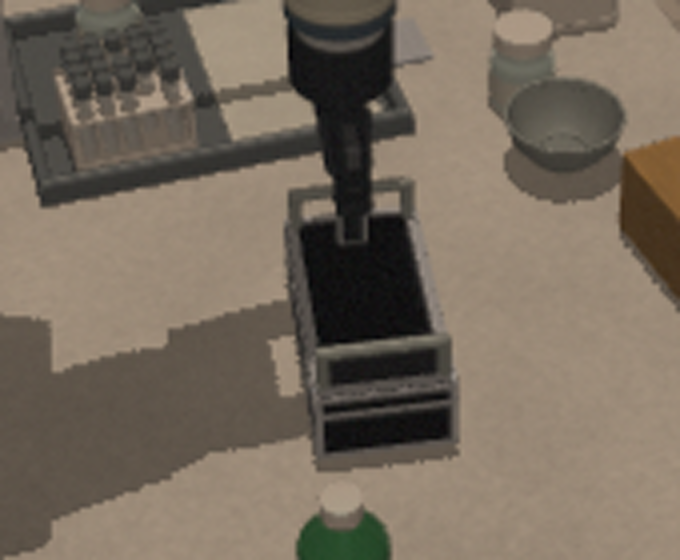

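Fingers straddle the tray-side bar, about centred. Closing.

play_rows(
  plan=[-0.003,0,-0.004,0,0,0,0,0,0,0,0,0,0,0,0,0,0,0,0,0],
  jaw=-1,
  squeeze=60,
)

```text
t: 12.7
position: [585.1, -104.0, 82.1]
ee_rot: [0.001, 0.098, 0.995, -0.0]
ft_force: [0.4, -0.7, -0.0]
opening: 25.7
```

play_rows(
  plan=[0,0,0,0,0,0,0,0,0,0,0,0,0,0,0,0],
)

```text
t: 13.03
position: [584.6, -104.0, 81.6]
ee_rot: [0.001, 0.098, 0.995, -0.0]
ft_force: [-2.5, 0.4, 7.4]
opening: 7.5
```

```bash
python3 -c "
from h import *
goto(582,-104,75)"
```

```text
t 13.03 pos [ 584.6 -104.    81.6] psi 1.374 tilt 0.001 open 7.5 F [-2.5  0.4  7.4] | tool delta [ 2.6 -0.5  6.6] rows 0.2
```

play_rows(
  plan=[0,0,-0.01,0,0,0,-0.012,0,0,0,-0.012,0,0,0,0,0],
)

```text
t: 13.37
position: [585.6, -104.0, 117.4]
ee_rot: [0.002, 0.099, 0.995, 0.0]
ft_force: [-0.2, 2.5, -1.5]
opening: 7.5
```

```bash
python3 -c "
from h import *
goto(601,20,116)
p=shot('side','s6')
print([(np.round(a['position']).tolist(),a['conf']) for a in robot.tip_of('end_a',p)[:3]])
c=p['color'][190:330,200:370,::-1]; cv2.imwrite('pics/s6c.png',cv2.resize(c,None,fx=4,fy=4,interpolation=cv2.INTER_CUBIC))"
```

```text
t 13.37 pos [ 585.6 -104.   117.4] psi 1.373 tilt 0.003 open 7.5 F [-0.2  2.5 -1.5] | tool delta [  9.2 124.6   1.4] rows 3.0
[([547.0, -256.0, 2.0], 0.71), ([537.0, 180.0, 4.0], 0.69)]
```

View pics/s6c.png

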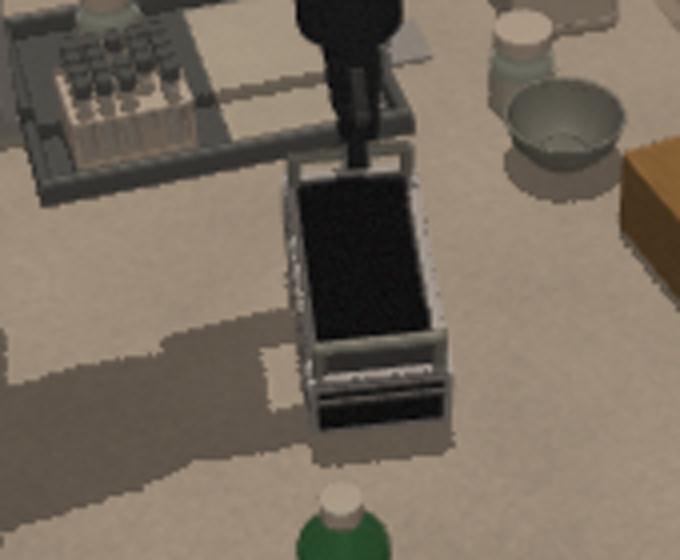

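Tray-side end is up, tail on the table having slid about 20 mm forward. Drag and align to the lane.

play_rows(
  plan=[0.002,0.014,0,-0.03,0.002,0.016,0,-0.03,0.002,0.016,0,-0.03,0.002,0.016,0,-0.03,0.002,0.016,0,-0.03],
)

```text
t: 13.88
position: [584.3, -24.3, 113.8]
ee_rot: [-0.001, 0.022, 1.0, -0.0]
ft_force: [-0.2, -2.3, -4.4]
opening: 7.5
```

play_rows(
  plan=[0,0.016,0,0,0,0.016,0,0,0,0.01,0,0,0,0,0,0],
)

```text
t: 14.22
position: [586.7, 19.0, 114.3]
ee_rot: [-0.0, 0.022, 1.0, 0.0]
ft_force: [-0.1, 3.1, -2.2]
opening: 7.3
```

```bash
python3 -c "
from h import *
goto(603,20,116)
for n in('side','top'):
  p=shot(n,n+'7')
  for th in('end_a','handle_a','case_center'):print(th,[(np.round(a['position']).tolist(),a['conf']) for a in robot.tip_of(th,p)[:3]])
  if n=='side': c=p['color'][160:300,200:370,::-1]; cv2.imwrite('pics/s7c.png',cv2.resize(c,None,fx=4,fy=4,interpolation=cv2.INTER_CUBIC))"
```

```text
t 14.22 pos [586.7  19.  114.3] psi 1.527 tilt 0.001 open 7.3 F [-0.1  3.1 -2.2] | tool delta [-16.2   1.7  -1.7] rows 0.4
end_a [([575.0, -140.0, 6.0], 0.93), ([587.0, 46.0, 34.0], 0.78)]
handle_a [([578.0, -140.0, 95.0], 0.72), ([583.0, 18.0, 125.0], 0.57)]
case_center [([581.0, -50.0, 44.0], 0.64)]
end_a [([576.0, -139.0, -1.0], 0.97), ([790.0, 66.0, 1.0], 0.64), ([582.0, 48.0, 32.0], 0.56)]
handle_a [([578.0, -146.0, 93.0], 0.65), ([587.0, 15.0, 124.0], 0.63)]
case_center [([583.0, -55.0, 48.0], 0.61), ([462.0, 130.0, -1.0], 0.55)]
```

View pics/s7c.png

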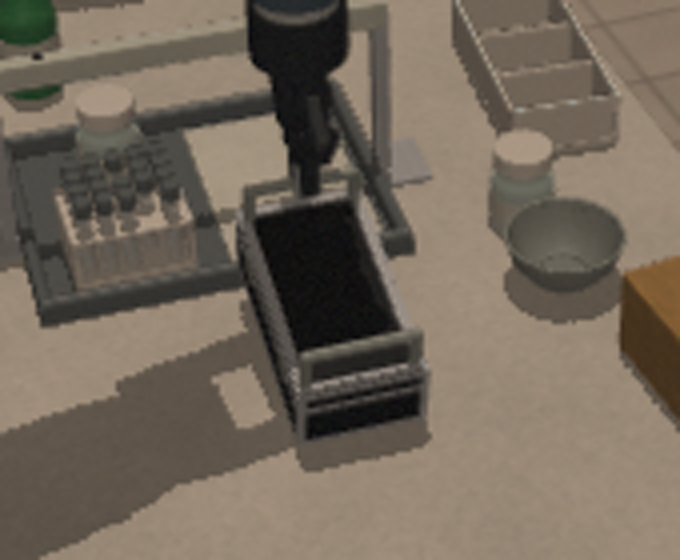

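play_rows(
  plan=[-0.009,0.004,0,0,-0.009,0.01,0,0,0,0.016,0,0,0,0.016,0,0,0,0.016,0,0],
)

```text
t: 15.03
position: [608.9, 78.3, 114.3]
ee_rot: [0.0, 0.024, 1.0, -0.0]
ft_force: [0.5, -1.1, -4.2]
opening: 7.2
```

```bash
python3 -c "
from h import *
goto(608,111,114)
for n in('side','top'):
  p=shot(n,n+'8')
  for th in('end_a','handle_a','case_center'):print(th,[(np.round(a['position']).tolist(),a['conf']) for a in robot.tip_of(th,p)[:3]])
"
```

```text
t 15.03 pos [608.9  78.3 114.3] psi 1.524 tilt 0.001 open 7.2 F [ 0.5 -1.1 -4.2] | tool delta [ 2.4 32.6  0.3] rows 0.8
end_a [([595.0, -80.0, 0.0], 0.81), ([603.0, 106.0, 36.0], 0.7)]
handle_a [([606.0, 77.0, 126.0], 0.87), ([598.0, -87.0, 94.0], 0.78)]
case_center [([604.0, 8.0, 43.0], 0.65)]
end_a [([597.0, -76.0, 0.0], 0.95), ([604.0, 110.0, 31.0], 0.59), ([608.0, 175.0, 3.0], 0.5)]
handle_a [([614.0, 79.0, 127.0], 0.64), ([599.0, -84.0, 94.0], 0.59)]
case_center [([602.0, 8.0, 50.0], 0.66)]
```

play_rows(
  plan=[0,0.011,0,0,0,0.011,0,0,0,0.01,0,0,0,0,0,0],
)

```text
t: 15.77
position: [609.3, 111.4, 114.7]
ee_rot: [0.0, 0.023, 1.0, 0.0]
ft_force: [-1.5, -0.7, 2.2]
opening: 7.1
```

```bash
python3 -c "
from h import *
goto(608,111,114)
for n in('side','top'):
  p=shot(n,n+'9')
  for th in('end_a','handle_a','case_center'):print(th,[(np.round(a['position']).tolist(),a['conf']) for a in robot.tip_of(th,p)[:3]])
  if n=='side': c=p['color'][130:270,180:350,::-1]; cv2.imwrite('pics/s9c.png',cv2.resize(c,None,fx=4,fy=4,interpolation=cv2.INTER_CUBIC))
"
```

```text
t 15.77 pos [609.3 111.4 114.7] psi 1.525 tilt 0.000 open 7.1 F [-1.5 -0.7  2.2] | tool delta [ 1.3 -0.5  0.7] rows 0.0
end_a [([596.0, -48.0, 4.0], 0.65), ([607.0, 139.0, 36.0], 0.57), ([460.0, 129.0, 1.0], 0.34)]
handle_a [([598.0, -54.0, 99.0], 0.83)]
case_center [([603.0, 40.0, 44.0], 0.56), ([600.0, -51.0, 96.0], 0.49), ([603.0, 45.0, 18.0], 0.23)]
end_a [([600.0, -50.0, 3.0], 0.8)]
handle_a [([614.0, 111.0, 126.0], 0.71), ([598.0, -51.0, 95.0], 0.65)]
case_center [([600.0, 40.0, 46.0], 0.74)]
```

View pics/s9c.png

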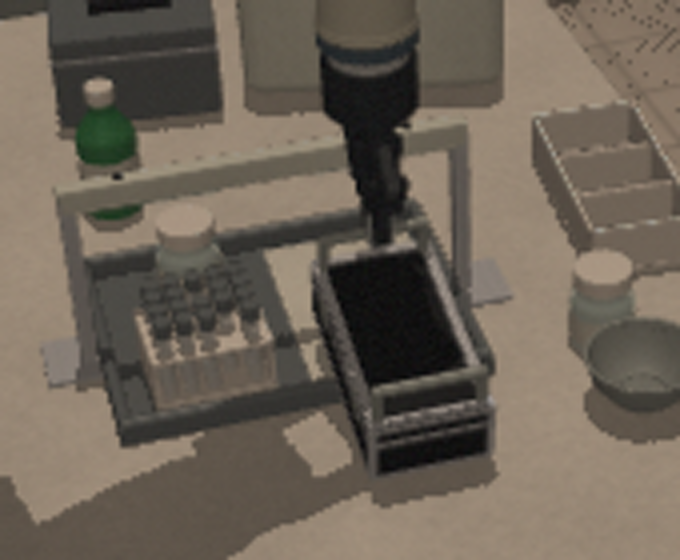

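Lead end over the rim at y≈139, z≈36; tail on the table at (598,−49). Lower onto the rim and release with a part opening (beam near).

play_rows(
  plan=[0,0,0.003,0,0,0,0.002,0,0,0,0,0],
)

```text
t: 16.42
position: [611.9, 111.5, 113.0]
ee_rot: [0.003, 0.024, 1.0, 0.002]
ft_force: [-3.6, 6.3, 18.8]
opening: 7.7
```

```bash
python3 -c "
from h import *
goto(608,111,114)"
```

```text
t 16.42 pos [611.9 111.5 113. ] psi 1.523 tilt 0.007 open 7.7 F [-3.6  6.3 18.8] | tool delta [ 3.8 -0.6 -1.1] rows 0.1
```

Resting on the rim (19 N up). Raise 2 mm to unload, release.

play_rows(
  plan=[0,0,-0.002,0,0,0,0,0,0,0,0,0,0,0,0,0],
  jaw=-0.4,
)

```text
t: 16.75
position: [609.1, 109.4, 111.3]
ee_rot: [-0.0, 0.024, 1.0, -0.0]
ft_force: [-0.2, -0.4, 0.3]
opening: 25.5
```

play_rows(
  plan=[0,0,-0.008,0,0,0,-0.015,0,0,0,-0.02,0,0,0,-0.03,0,0,0,-0.03,0],
)

```text
t: 17.17
position: [608.5, 109.4, 215.1]
ee_rot: [-0.001, 0.023, 1.0, -0.0]
ft_force: [0.2, -0.1, 0.2]
opening: 25.5
```

```bash
python3 -c "
from h import *
goto(599,-52,220)
for n in('side','top'):
  p=shot(n,n+'10')
  for th in('end_a','handle_a','case_center'):print(th,[(np.round(a['position']).tolist(),a['conf']) for a in robot.tip_of(th,p)[:3]])
  if n=='side': c=p['color'][130:270,180:350,::-1]; cv2.imwrite('pics/s10c.png',cv2.resize(c,None,fx=4,fy=4,interpolation=cv2.INTER_CUBIC))
"
```

```text
t 17.17 pos [608.5 109.4 215.1] psi 1.524 tilt 0.002 open 25.5 F [ 0.2 -0.1  0.2] | tool delta [   1.9 -161.7   -4.8] rows 3.9
end_a [([594.0, -51.0, 3.0], 0.74), ([611.0, 137.0, 35.0], 0.63)]
handle_a [([608.0, 103.0, 125.0], 0.91), ([601.0, -57.0, 94.0], 0.73)]
case_center [([606.0, 38.0, 43.0], 0.66)]
end_a [([597.0, -50.0, 1.0], 0.98), ([606.0, 136.0, 34.0], 0.76), ([480.0, -404.0, 1.0], 0.39)]
handle_a [([615.0, 108.0, 122.0], 0.72), ([599.0, -53.0, 93.0], 0.61)]
case_center [([603.0, 38.0, 49.0], 0.6), ([598.0, -54.0, 96.0], 0.28)]
```

View pics/s10c.png

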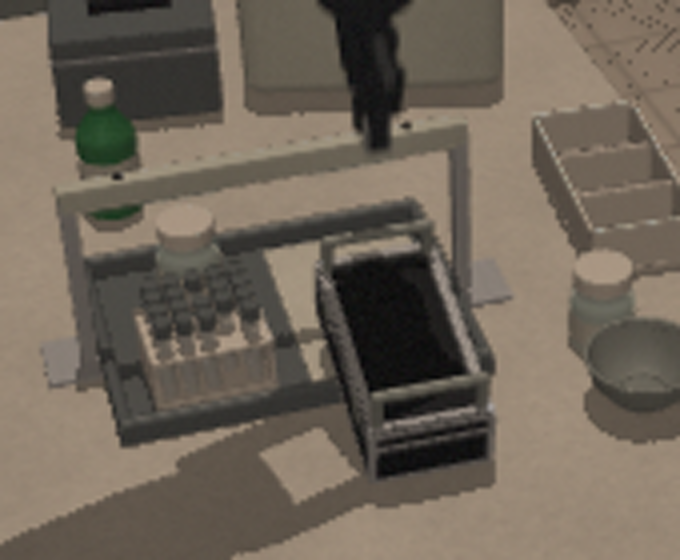

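Case rests stable, leaning on the rim. Go to the rear bar.

play_rows(
  plan=[0.0005,-0.033,0,0,0.0005,-0.033,0,0,0.0005,-0.033,0,0,0.0005,-0.033,0,0,0.0005,-0.0335,0,0],
  jaw=0.2,
)

```text
t: 17.98
position: [598.1, -56.8, 213.4]
ee_rot: [-0.001, 0.023, 1.0, 0.0]
ft_force: [0.5, -0.4, 0.3]
opening: 51.3
```

play_rows(
  plan=[0,0,0,0,0,0,0.035,0,0,0,0.035,0,0,0,0.035,0,0,0,0.028,0],
)

```text
t: 18.4
position: [597.4, -55.1, 78.4]
ee_rot: [-0.002, 0.024, 1.0, 0.0]
ft_force: [-0.1, 0.6, -0.1]
opening: 51.6
```

```bash
python3 -c "
from h import *
goto(598,-56,80)
p=shot('side','s11')
c=p['color'][130:270,180:350,::-1]; cv2.imwrite('pics/s11c.png',cv2.resize(c,None,fx=4,fy=4,interpolation=cv2.INTER_CUBIC))
"
```

```text
t 18.40 pos [597.4 -55.1  78.4] psi 1.524 tilt 0.003 open 51.6 F [-0.1  0.6 -0.1] | tool delta [-0.6 -0.9 -1.6] rows 0.0
```

View pics/s11c.png

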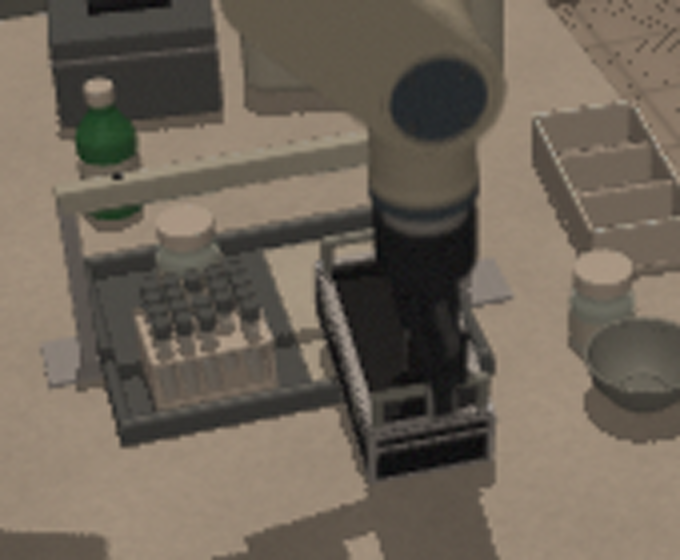

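Fingers straddle the rear bar, roughly mid. Close.

play_rows(
  plan=[0.002,0,0,0,0,0,0,0,0,0,0,0,0,0,0,0,0,0,0,0],
  jaw=-1,
  squeeze=60,
)

```text
t: 18.87
position: [598.7, -55.9, 83.7]
ee_rot: [0.002, 0.023, 1.0, -0.0]
ft_force: [0.8, -2.9, 0.6]
opening: 7.7
```

```bash
python3 -c "
from h import *
goto(598,-56,80)
for n in('side','top'):
  p=shot(n,n+'12')
  for th in('end_a','handle_a','case_center','pad_center'):print(th,[(np.round(a['position']).tolist(),a['conf']) for a in robot.tip_of(th,p)[:3]])
"
```

```text
t 18.87 pos [598.7 -55.9  83.7] psi 1.524 tilt 0.004 open 7.7 F [ 0.8 -2.9  0.6] | tool delta [ 0.7 -0.1  3.7] rows 0.1
end_a [([597.0, -50.0, 1.0], 0.94), ([608.0, 140.0, 37.0], 0.64), ([477.0, -401.0, 4.0], 0.47)]
handle_a [([599.0, -55.0, 95.0], 0.79), ([607.0, 108.0, 125.0], 0.61)]
case_center [([600.0, 39.0, 43.0], 0.81), ([598.0, -47.0, 0.0], 0.46)]
pad_center [([610.0, 181.0, 2.0], 0.51), ([459.0, 133.0, 2.0], 0.2)]
end_a [([606.0, 139.0, 36.0], 0.65)]
handle_a []
case_center [([603.0, 37.0, 50.0], 0.84)]
pad_center [([608.0, 177.0, -0.0], 0.7)]
```

play_rows(
  plan=[0,0.008,-0.011,0,0,0.008,-0.011,0,0,0.008,-0.011,0,0,0,0,0],
)

```text
t: 19.7
position: [598.8, -29.6, 116.7]
ee_rot: [0.001, 0.023, 1.0, 0.0]
ft_force: [-0.4, -1.4, 0.2]
opening: 7.4
```

```bash
python3 -c "
from h import *
goto(608,108,115)
for n in('side','top'):
  p=shot(n,n+'13')
  for th in('end_a','handle_a','case_center','pad_center'):print(th,[(np.round(a['position']).tolist(),a['conf']) for a in robot.tip_of(th,p)[:3]])
  if n=='side': c=p['color'][130:270,180:350,::-1]; cv2.imwrite('pics/s13c.png',cv2.resize(c,None,fx=4,fy=4,interpolation=cv2.INTER_CUBIC))
"
```

```text
t 19.70 pos [598.8 -29.6 116.7] psi 1.525 tilt 0.002 open 7.4 F [-0.4 -1.4  0.2] | tool delta [ -2.9 137.9   1.9] rows 3.4
end_a [([595.0, -50.0, 36.0], 0.96), ([608.0, 141.0, 16.0], 0.73), ([480.0, 252.0, 40.0], 0.26)]
handle_a [([601.0, 136.0, 108.0], 0.91), ([599.0, -29.0, 127.0], 0.78), ([597.0, 50.0, 51.0], 0.24)]
case_center [([602.0, 49.0, 49.0], 0.77), ([787.0, 65.0, 3.0], 0.65)]
pad_center [([611.0, 182.0, 1.0], 0.77)]
end_a [([598.0, -48.0, 31.0], 0.87), ([603.0, 141.0, 14.0], 0.65)]
handle_a [([598.0, -29.0, 124.0], 0.94), ([612.0, 135.0, 106.0], 0.68), ([603.0, 141.0, 12.0], 0.32)]
case_center [([600.0, 48.0, 57.0], 0.71)]
pad_center [([612.0, 176.0, -3.0], 0.58)]
```

View pics/s13c.png

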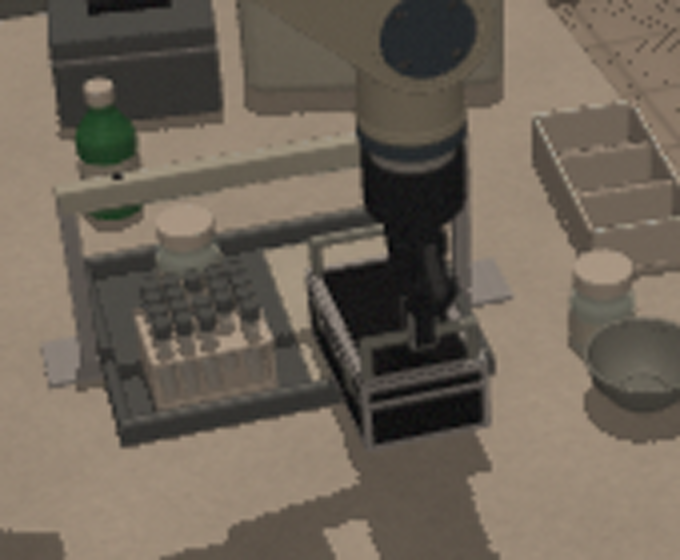

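Matches the plan: lead low (z≈15), tail z≈33. Push on under the arch.

play_rows(
  plan=[-0.0005,0.013,0,0,-0.0005,0.013,0,0,-0.0005,0.013,0,0,-0.0005,0.013,0,0,-0.0005,0.013,0,0],
)

```text
t: 20.62
position: [603.0, 33.6, 114.1]
ee_rot: [-0.001, 0.024, 1.0, -0.0]
ft_force: [0.6, -2.0, -2.6]
opening: 7.1
```

```bash
python3 -c "
from h import *
goto(608,108,113)
for n in('side','top'):
  p=shot(n,n+'14')
  for th in('end_a','handle_a','case_center'):print(th,[(np.round(a['position']).tolist(),a['conf']) for a in robot.tip_of(th,p)[:3]])
  if n=='side': c=p['color'][130:270,180:350,::-1]; cv2.imwrite('pics/s14c.png',cv2.resize(c,None,fx=4,fy=4,interpolation=cv2.INTER_CUBIC))
"
```

```text
t 20.62 pos [603.   33.6 114.1] psi 1.523 tilt 0.002 open 7.1 F [ 0.6 -2.  -2.6] | tool delta [-1.5 74.6  1.1] rows 1.8
end_a [([615.0, 199.0, 3.0], 0.9), ([597.0, 7.0, 36.0], 0.85)]
handle_a [([601.0, 37.0, 125.0], 0.96), ([605.0, 196.0, 95.0], 0.91), ([471.0, 252.0, 3.0], 0.52)]
case_center [([604.0, 109.0, 49.0], 0.7), ([611.0, 181.0, -0.0], 0.33)]
end_a [([605.0, 202.0, -0.0], 0.61)]
handle_a [([604.0, 38.0, 124.0], 0.85), ([614.0, 204.0, 97.0], 0.6), ([604.0, 198.0, 2.0], 0.43)]
case_center [([605.0, 107.0, 49.0], 0.67), ([618.0, 202.0, 95.0], 0.58)]
```

View pics/s14c.png

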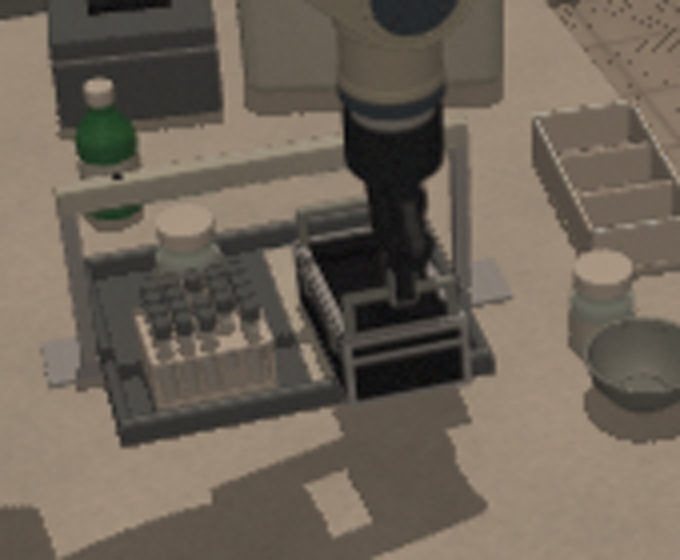

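play_rows(
  plan=[0,0.013,0,0,0,0.013,0,0,0,0.013,0,0,0,0.013,0,0,0,0.013,0,0],
)

```text
t: 21.43
position: [606.7, 99.7, 114.6]
ee_rot: [0.0, 0.023, 1.0, -0.0]
ft_force: [0.3, -1.0, -4.3]
opening: 7.2
```

play_rows(
  plan=[0,0.004,0,0,0,0,0,0],
)

```text
t: 21.6
position: [606.9, 104.2, 114.5]
ee_rot: [0.0, 0.022, 1.0, 0.0]
ft_force: [0.6, 2.1, -5.8]
opening: 7.4
```

```bash
python3 -c "
from h import *
goto(608,108,113)
for n in('side','top'):
  p=shot(n,n+'15')
  for th in('end_a','handle_a','case_center','pad_center','tray_center'):print(th,[(np.round(a['position']).tolist(),a['conf']) for a in robot.tip_of(th,p)[:3]])
  if n=='side': c=p['color'][130:270,180:350,::-1]; cv2.imwrite('pics/s15c.png',cv2.resize(c,None,fx=4,fy=4,interpolation=cv2.INTER_CUBIC))
"
```

```text
t 21.60 pos [606.9 104.2 114.5] psi 1.526 tilt 0.001 open 7.4 F [ 0.6  2.1 -5.8] | tool delta [-0.9  3.8  1.5] rows 0.1
end_a [([603.0, 79.0, 33.0], 0.72), ([616.0, 264.0, 4.0], 0.61)]
handle_a [([611.0, 269.0, 97.0], 0.76), ([609.0, 107.0, 125.0], 0.73)]
case_center [([539.0, 181.0, 150.0], 0.69), ([611.0, 180.0, 47.0], 0.67), ([610.0, 104.0, 124.0], 0.66)]
pad_center [([611.0, 181.0, -1.0], 0.84), ([559.0, -539.0, -0.0], 0.59)]
tray_center [([536.0, 179.0, 5.0], 0.8), ([609.0, 182.0, 3.0], 0.19)]
end_a []
handle_a [([619.0, 269.0, 95.0], 0.89), ([610.0, 103.0, 124.0], 0.85)]
case_center [([608.0, 176.0, 50.0], 0.66)]
pad_center []
tray_center [([539.0, 183.0, 2.0], 0.83)]
```

View pics/s15c.png

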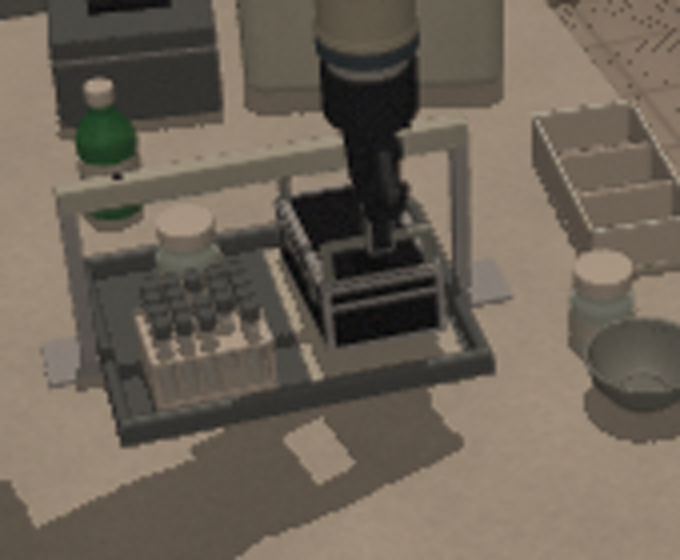

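Tail end hangs inside the rim, visible gap to the near wall. Lower on an arc.

play_rows(
  plan=[0,-0.0025,0.0065,0,0,-0.0025,0.0065,0,0,-0.0025,0.0065,0,0,-0.0025,0.0055,0,0,0,0,0],
)

```text
t: 22.62
position: [605.9, 91.4, 88.3]
ee_rot: [-0.001, 0.024, 1.0, -0.0]
ft_force: [0.1, -2.3, -0.4]
opening: 7.3
```

```bash
python3 -c "
from h import *
goto(607,94,88)
for n in('side','top'):
  p=shot(n,n+'16')
  for th in('end_a','handle_a','case_center','case'):print(th,[(np.round(a['position']).tolist(),a['conf']) for a in robot.tip_of(th,p)[:3]])
  if n=='side': c=p['color'][130:270,180:350,::-1]; cv2.imwrite('pics/s16c.png',cv2.resize(c,None,fx=4,fy=4,interpolation=cv2.INTER_CUBIC))
"
```

```text
t 22.62 pos [605.9  91.4  88.3] psi 1.523 tilt 0.001 open 7.3 F [ 0.1 -2.3 -0.4] | tool delta [-0.9  2.6  0.3] rows 0.1
end_a [([618.0, 270.0, 2.0], 0.73), ([600.0, 80.0, 6.0], 0.56)]
handle_a [([605.0, 92.0, 99.0], 0.67)]
case_center [([608.0, 176.0, 32.0], 0.74)]
case [([610.0, 175.0, 7.0], 0.67)]
end_a [([608.0, 272.0, 4.0], 0.92), ([473.0, 252.0, 1.0], 0.38)]
handle_a [([618.0, 260.0, 96.0], 0.62), ([505.0, 599.0, 2.0], 0.59)]
case_center [([609.0, 174.0, 40.0], 0.6)]
case [([606.0, 173.0, 6.0], 0.61)]
```

View pics/s16c.png

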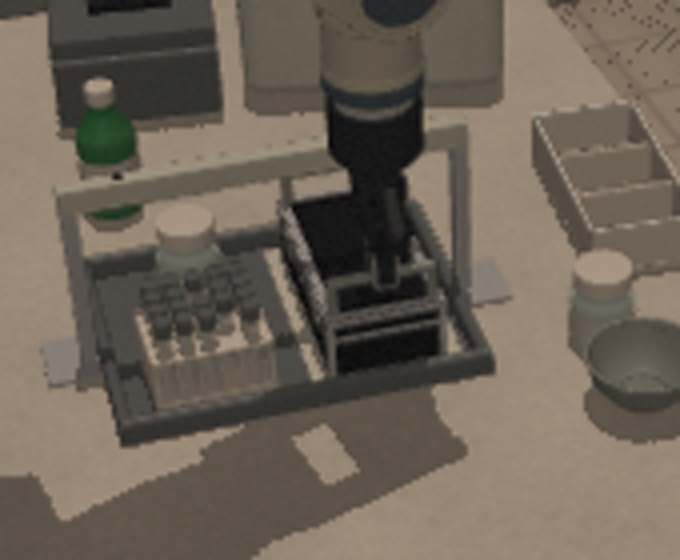

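play_rows(
  plan=[0,0.0025,0.001,0,0,0,0.001,0,0,0,0,0],
)

```text
t: 23.37
position: [606.7, 95.0, 87.6]
ee_rot: [0.0, 0.023, 1.0, 0.0]
ft_force: [0.8, -2.6, 0.6]
opening: 7.3
```

play_rows(
  plan=[0,0,0,0,0,0,0,0,0,0,0,0,0,0,0,0],
  jaw=-0.3,
)

```text
t: 23.7
position: [606.6, 95.0, 87.6]
ee_rot: [0.0, 0.023, 1.0, 0.0]
ft_force: [-0.3, 1.0, 0.1]
opening: 29.7
```

play_rows(
  plan=[0,0,-0.008,0,0,0,-0.015,0,0,0,-0.025,0,0,0,-0.035,0,0,0,-0.035,0],
)

```text
t: 24.12
position: [605.8, 94.8, 206.7]
ee_rot: [-0.001, 0.023, 1.0, -0.0]
ft_force: [1.2, 0.6, 0.7]
opening: 30.0
```

play_rows(
  plan=[0,0,-0.02,0,0,-0.035,0,0,0,-0.035,0,0,0,-0.035,0,0,0,-0.035,0,0],
)

```text
t: 24.53
position: [599.8, -46.2, 226.6]
ee_rot: [0.001, 0.023, 1.0, -0.0]
ft_force: [0.5, -0.1, 0.0]
opening: 30.0
```

```bash
python3 -c "
from h import *
goto(607,94,88)
for n in('side','top','side'):
  p=shot(n,n+'17')
  for th in('end_a','handle_a','case_center','pad_center','pot_center','rack'):print(n,th,[(np.round(a['position']).tolist(),round(a['conf'],2)) for a in robot.tip_of(th,p)[:3]])
  if n=='side': c=p['color'][130:270,180:350,::-1]; cv2.imwrite('pics/s17c.png',cv2.resize(c,None,fx=4,fy=4,interpolation=cv2.INTER_CUBIC))
  else: c=p['color'][160:300,170:340,::-1]; cv2.imwrite('pics/t17c.png',cv2.resize(c,None,fx=4,fy=4,interpolation=cv2.INTER_CUBIC))
"
```

```text
t 24.53 pos [599.8 -46.2 226.6] psi 1.525 tilt 0.001 open 30.0 F [ 0.5 -0.1  0. ] | tool delta [ -0.6 140.3 138.6] rows 4.8
side end_a [([604.0, 86.0, 6.0], 0.93), ([614.0, 275.0, 4.0], 0.66)]
side handle_a [([609.0, 97.0, 98.0], 0.94), ([610.0, 260.0, 94.0], 0.8), ([610.0, 178.0, 29.0], 0.59)]
side case_center [([610.0, 180.0, 31.0], 0.75), ([602.0, 84.0, 5.0], 0.5)]
side pad_center [([611.0, 180.0, 3.0], 0.68)]
side pot_center [([477.0, 251.0, 38.0], 0.55)]
side rack [([458.0, 128.0, 0.0], 0.88), ([442.0, 408.0, -1.0], 0.62)]
top end_a [([603.0, 87.0, 7.0], 0.69), ([612.0, 274.0, 3.0], 0.6), ([788.0, 67.0, -1.0], 0.32)]
top handle_a [([607.0, 98.0, 97.0], 0.85), ([619.0, 263.0, 96.0], 0.6)]
top case_center [([611.0, 179.0, 36.0], 0.93), ([439.0, 408.0, -2.0], 0.6), ([476.0, -400.0, -1.0], 0.45)]
top pad_center [([608.0, 176.0, -0.0], 0.8)]
top pot_center [([609.0, 97.0, 96.0], 0.68), ([476.0, 247.0, 44.0], 0.56), ([790.0, -26.0, -3.0], 0.18)]
top rack [([464.0, 126.0, 1.0], 0.95)]
side end_a [([616.0, 276.0, 4.0], 0.77), ([603.0, 82.0, 5.0], 0.6), ([609.0, 183.0, 4.0], 0.18)]
side handle_a [([606.0, 96.0, 99.0], 0.94), ([615.0, 260.0, 97.0], 0.63)]
side case_center [([608.0, 180.0, 30.0], 0.75), ([539.0, 182.0, 152.0], 0.71), ([478.0, -403.0, 5.0], 0.41)]
side pad_center [([609.0, 179.0, 3.0], 0.65), ([610.0, 180.0, 3.0], 0.48)]
side pot_center [([478.0, 252.0, 37.0], 0.65)]
side rack [([455.0, 129.0, 3.0], 0.61)]
```

View pics/s17c.png

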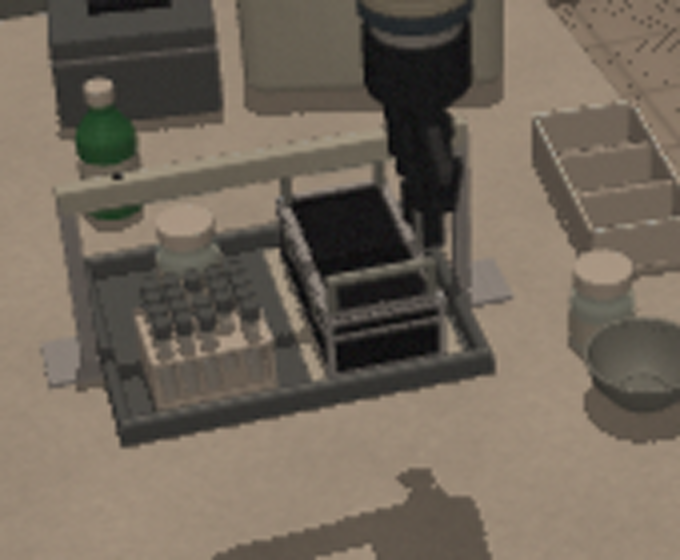

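View pics/t17c.png

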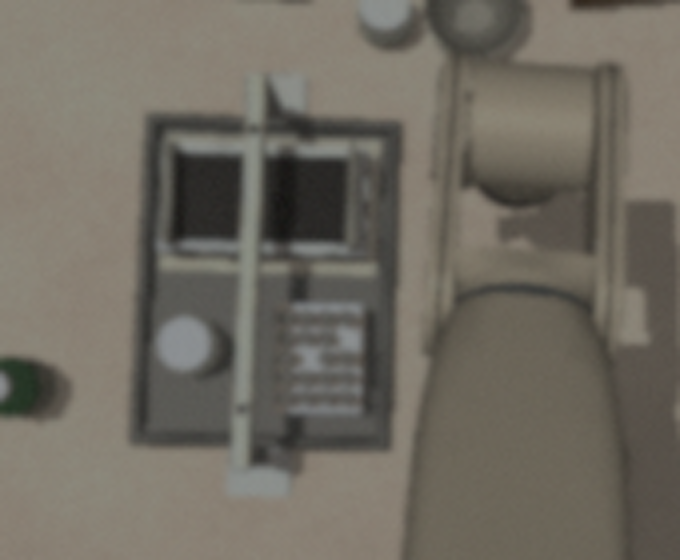

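Both views show the case flat and square on the pad inside the tray, with the pot upright and the rack in place. Handing in.

```bash
python3 -c "
from h import *
print(np.abs(robot.observe()['qd']).max())
print(robot.close_job())"
```

```text
0.002040795164271911
the job is handed in; nothing more can be done
None
```

The case is on the pad and the pot is in the rack's lane. I handed the job in at about 25 s of the 72 s allowed. It gave no verdict, so the checks below are mine.

**What I did**
- **Pot:** I moved it upright into the rack's lane and let go of it there.
- **Case onto the rim:** I tipped its tray-side end up by that end's handle and dragged it over the rim with the other end on the table. I rested it on the rim and let go.
- **Case onto the pad:** I took the far handle, pushed the case under the arch and lowered it onto the pad. Then I released it and backed the arm away.

**Last checks**
- **Case position:** centre at about (610, 179.5) mm, against the pad at about (609.5, 179). Both ends are at floor height, and its long side is within about 0.01–0.02 rad of the lane.
- **Pot:** upright at about (477, 251, 39), roughly 135 mm in x from the pad's centre line.
- **Rack:** within detector noise (about 5 mm) of where it started.
- **Bystanders:** the ones visible in the last close-up pictures look unmoved; I did not measure any of them.

**Where readings disagreed:** the tray's yaw came out between -0.03 and -0.06 rad depending on the method, and I used -0.045. The two cameras differed by up to about 9 mm on some handle and end positions. The final case position is still well within its 21 mm and 0.12 rad limits. No check failed.

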